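# Pop the push-to-open cupboard door in the baking corner

### The arm

A 7-joint arm with a two-finger parallel gripper is mounted at the origin on the work surface. World frame = base frame: x ahead of the robot, y to its left, z up, the work surface at z = 0. Lengths are in m, angles in degrees, forces in N, time in s.
With the tool pointing down it reaches from about 0.425 to 0.875 m from the base axis. Payload 4.7 kg.
Tool frame: the origin (TCP) lies midway between the tips of the shut fingers; the grasp point (between the pads) lies 19 mm behind it; z points along the fingers, y is the direction in which the jaws open and shut (so a half turn about z gives the same grasp; the last joint's range is limited). The gripper opens to 87 mm and grips with 3 to 60 N. Pads are 19 mm wide; open, the fingers measure 117 mm over their backs; the gripper's body (75 mm by 190 mm) begins 51 mm behind the grasp point.
Start: joints at [70.308, 18.392, -4.016, 83.108, 1.295, 78.541, -3.26], TCP at [0.228, -0.609, 0.223] pointing down, gripper open.
Joint ranges: [-163.93, 163.93], [-17.29, 119.83], [-79.2, 71.16], [3.27, 140.29], [-89.18, 269.18], [5.43, 117.66], [-154.24, 154.24]. Speed limits (degrees/s): [147.25, 147.25, 180, 180, 180, 180, 180].

### API

Orientations are given as [roll, pitch, yaw] about the fixed x, y, z axes, in that order (R = Rz(yaw) Ry(pitch) Rx(roll)).
In Python, from cell import env gives the robot as it stands. The module is installed in compiled form; this text tells all that it offers.
- The arm moves only by the tool servo_tool, never from a script. Its argument "plan" is a list of rows, each a list of 3 entries, a list of its own where there are three numbers: the opening, from 0 (shut) to 1 (fully open), then the shift along the tool's x, y, z in cm, then the turn, a rotation vector about the tool's x, y, z in degrees. A call has 1 to 20 rows; each row shifts and turns the pose as measured when the row begins, along the tool's axes as they then stand; what a row does not reach is not made up. A row lasts 1/12 s, in which the tool goes at most 41.7 mm and 7.16 degrees, less where a joint would pass 70% of its speed; a pose out of reach is approached as far as the arm can. A call is refused whole if a number of a shift passes 4.17 or a number of a turn 7.16, either way. A call with a gripper value outside its range is refused whole. The fingers move at their own pace and stop on an object; "force" is the grip in N (left out, the last holds). Time passes only in rows, so rows that do not move let the fingers close. It gives the time, the measured TCP pose, the force and the opening at its end, in the units of the state.
- env.get_obs(): the state, without advancing time (a new reading comes with each control period).
- env.read_camera(name): name is "scene" or "top" or "wrist"; returns a dict with "image" (400x640x3 uint8, blue, green, red), "fx", "fy", "cx", "cy" (pixels), "rvec" (rotation vector, rad) and "tvec" (3), from world to camera coordinates, as OpenCV has them; the wrist camera has in their place "T_tool_cam" (4x4, takes a point from camera to tool coordinates, whose origin is the TCP and whose axes are the flange's). Camera axes: x right, y down, z forward; pixel columns grow to the right and rows downward; lengths in m; the calibration is good to about 2 mm. A picture is of the moment at which its call begins: read the wrist's pose just before it. There is no depth.
- env.sign_off(): hands the job in, once; it reports no verdict.
The state is a dict: "time_s": time; "qpos": joint angles; "joint_velocities": joint speeds; "effort": joint torques, N m; "tool_pos": TCP position; "tool_rot": TCP orientation; "force": force on the tool from outside, world axes, zero at the start; "wrist_torque": the same for the moment, N m; "grip_width": finger opening in m.
Only numpy, scipy, OpenCV 4.12 (cv2) and the standard library are available. Lean on these libraries where they do the work, as an engineer would, in place of code of your own. Each camera call takes 0.05 s, during which the arm holds its last target. There are 200 camera calls.

### The job

The canister is standing in the way of the cupboard's wide door: slide it along the counter, upright, until it is completely out of that door's full swing. Then press the wide door in near its free edge so that the push-to-open catch lets go, and let the door spring ajar and come to rest. Nothing is to be lifted, the narrow door stays shut, and the muffin tin, spatula and whisk stay where they are.

Things in the scene. Friction and masses are not known exactly. Their poses are not given: they have to be found in the camera images.
- cupboard: Fixed handleless wooden cupboard on the counter, 360 mm wide, 240 high. Origin: centre of its underside; x points from front to back, y along the front to the wide door's hinge. Two pale 12 mm doors, 6 to 234 mm up, outer faces at x -111 mm. Wide door: y +178 (hinge) to -50.5 mm; narrow door: -53.5 to -178 mm (hinge). Free edges meet, 3 mm apart; each door has the same push catch
- wide_door_hinge_line (a point): Foot of the wide door's upright hinge axis, 6 mm above the counter, at the back of the door. Fully opened the door sweeps a quarter circle of 229 mm radius about it, in front of the cupboard: the canister (radius 50 mm) is out of the swing when its centre is 280 mm or more from this axis in plan
- wide_door_press (a point): Where to press: on the wide door's outer face over its catch, 28 mm from the free edge, 195 mm up (45 mm below the cupboard's top); moves with the door. Press straight at the cupboard: the door goes in 3 mm to a firm stop against 2 to 4 N; as the finger draws back a spring sends the door out after it and this point ends 40 to 60 mm out. A released catch stays released
- wide_door (a joint): Opening angle of the wide door in rad: 0 shut and held by its catch, about -0.016 pressed in to the stop, positive opening outwards; its spring leaves it ajar at about 0.2 to 0.35, and beyond that it swings loosely on its hinge
- narrow_door (a joint): Opening angle of the narrow door in rad: 0 shut and caught, positive opening. It must stay shut
- canister: Clear acrylic canister with a flat pale wooden lid, 100 mm in diameter; the lid's top is 90 mm above the counter, and a small wooden knob (26 mm in diameter) stands up to 105 mm. About 0.3 to 0.65 kg, loose on the counter. Origin: centre of its underside; z up. It starts 10 to 23 mm clear of the wide door's face, in front of the half of the door with the free edge
- muffin_tin: Loose aluminium six-cup muffin tin, 270 x 185 x 32 mm, lying on the counter; origin at the centre of its underside, x along its length. Stays where it is
- spatula: Loose spatula with a red silicone blade and pale wooden handle, 272 mm long, 50 mm wide, 12 mm high, lying on the counter; origin on the counter near its middle, x from handle to blade. Stays where it is
- whisk: Loose wire whisk with a wooden handle, 270 mm long, 60 mm wide and high at the wires, lying on the counter; origin on the counter near its middle, x from handle to wires. Stays where it is
Mind the look-alikes: they are no part of the job. What is meant by the canister is not orange or red, and is the larger of those in its own colour.

How it is judged:
By the outcome, as a careful person would: the job done as asked, in the order asked, and still so for the second after the job is handed in, with the robot touching nothing.
It also fails if it takes over 50 s, if anything falls off the work surface, if the arm or the gripper's body presses on something with over 40 N, if the wrist force passes 120 N, or if a joint passes its speed limit or range.

## Working session

There is one attempt and no reset: what is moved stays moved. The work goes in short steps, Python scripts to look and compute and a tool call to move; the robot and the scene stay as the last step left them, time stands still between calls to the robot, and variables do not carry over. Pictures are saved under pics/ and viewed, about 8 in all and at most 12, crops included, and the job is handed in when it is done.

Besides the shell and the picture viewer there is one more tool, called after "Request:" by a JSON object that holds its "api" and its "payload", one argument or row to a line. servo_tool: Moves the arm, as the interface text tells. Its arguments: {"type":"object","properties":{"plan":{"type":"array"},"force":{"type":"number"}},"required":["plan"]}

```bash
mkdir -p pics
cat > h.py <<'E'
import numpy as np, cv2
from cell import env
def cam(n,name=None):
    c=env.read_camera(n)
    if name: cv2.imwrite('pics/'+name,c['image'])
    return c
def ray(c,px):
    K=np.array([[c['fx'],0,c['cx']],[0,c['fy'],c['cy']],[0,0,1.]])
    R=cv2.Rodrigues(np.array(c['rvec'],float))[0]; t=np.array(c['tvec'],float).ravel()
    return -R.T@t, R.T@np.linalg.inv(K)@np.array([px[0],px[1],1.])
def onz(c,px,z):
    o,d=ray(c,px); return o+d*(z-o[2])/d[2]
def proj(c,P):
    K=np.array([[c['fx'],0,c['cx']],[0,c['fy'],c['cy']],[0,0,1.]])
    return cv2.projectPoints(np.atleast_2d(np.array(P,float)),np.array(c['rvec'],float),np.array(c['tvec'],float),K,None)[0][:,0]
def tri(rays):
    A=0;b=0
    for o,d in rays:
        d=d/np.linalg.norm(d);M=np.eye(3)-np.outer(d,d);A=A+M;b=b+M@o
    return np.linalg.solve(A,b)
E
python3 - <<'E'
from h import *
for n in('scene','top'):
    c=cam(n,n+'1.png'); print(n,c['fx'],c['cx'],c['cy'],ray(c,(320,200)))
s=env.get_obs();print({k:np.round(v,3) for k,v in s.items()})
E
```

```text
scene 408.78476116700807 309.24178784420855 201.55074843086294 (array([0.83244889, 0.07309565, 1.05027503]), array([-0.31419669, -0.01030304, -0.94967431]))
top 379.03645086820467 325.7244664429422 206.20686784163684 (array([0.34708166, 0.03078372, 1.11073642]), array([ 0.18909812,  0.01493336, -0.98209732]))
{'time_s': np.float64(0.1), 'qpos': array([70.31 , 18.436, -4.015, 83.166,  1.296, 78.541, -3.259]), 'joint_velocities': array([ 0.069, -0.03 ,  0.024, -0.178,  0.047, -0.077, -0.062]), 'effort': array([ 0.0000e+00, -4.9257e+01, -4.0600e-01, -3.1340e+01, -6.4000e-02,
        3.9000e-02,  0.0000e+00]), 'tool_pos': array([ 0.227, -0.608,  0.222]), 'tool_rot': array([-1.79902e+02,  6.00000e-03,  2.05000e+01]), 'force': array([-0.328,  0.475, -0.078]), 'wrist_torque': array([ 0.042, -0.009, -0.038]), 'grip_width': np.float64(0.087)}
```

View pics/scene1.png

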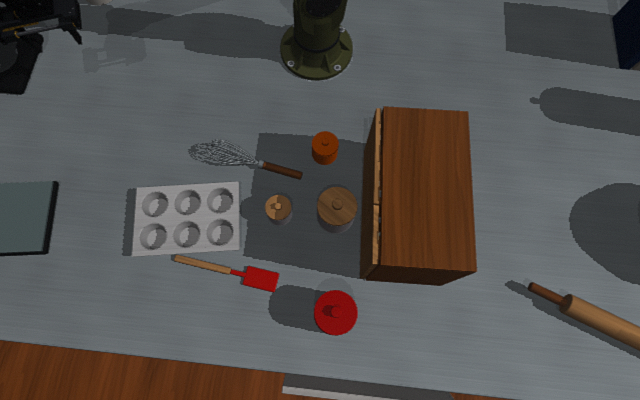

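View pics/top1.png

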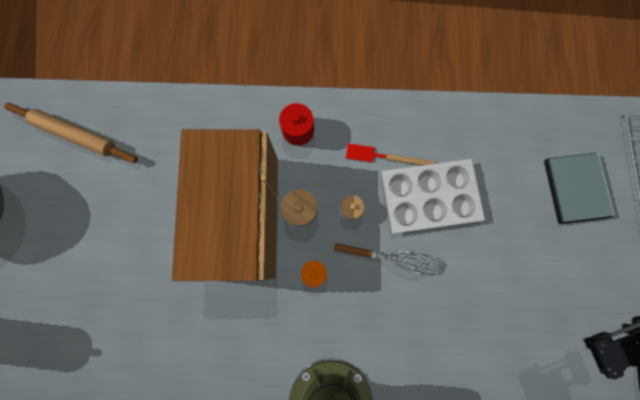

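The large wooden-lidded canister is at scene (337,207) and top (298,208). The cupboard front faces −y, its wide door is hinged nearest the robot (top ~ (262,280)), and the door gap is near top (262,182). I'll zoom in next.

Run:
```python
from h import *
a=cv2.imread('pics/top1.png')[90:300,160:460]; b=cv2.imread('pics/scene1.png')[90:350,120:490]
cv2.imwrite('pics/topz.png',cv2.resize(a,(800,560),interpolation=cv2.INTER_CUBIC))
cv2.imwrite('pics/scz.png',cv2.resize(b,(800,562),interpolation=cv2.INTER_CUBIC))
```

```text
(no output)
```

View pics/topz.png

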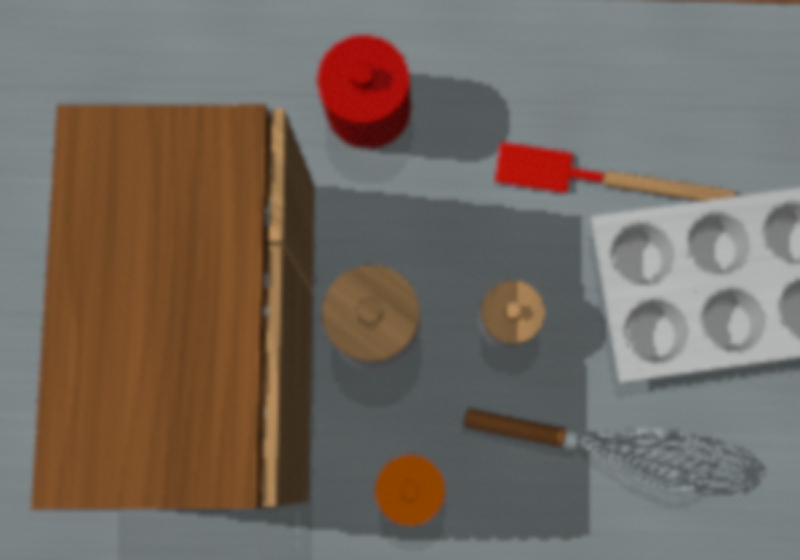

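View pics/scz.png

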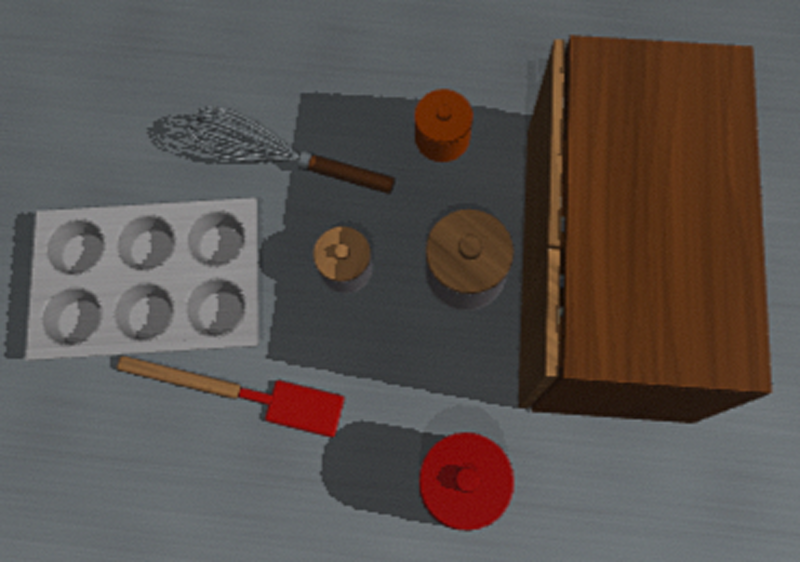

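Run:
```python
from h import *
t=cam('top');s=cam('scene')
T=lambda p:(p[0]/(800/300)+160-.3,p[1]/(800/300)+90-.3)
S=lambda p:(p[0]/(800/370)+120-.3,p[1]/(800/370)+90-.3)
def both(n,a,b):
    P=tri([ray(t,T(a)),ray(s,S(b))]);print(n,P.round(4));return P
both('cupA',(57,105),(770,390));both('cupB',(266,105),(568,378));both('cupC',(252,508),(570,38));both('cupD',(33,508),(752,46))
both('doorTop far',(284,110),(548,376));both('doorTop near',(271,506),(556,40))
both('knob',(370,310),(470,244));both('small',(517,309),(341,250));both('orange',(409,490),(444,115));both('red',(364,75),(469,477))
for n,p,z in[('far',(284,110),.234),('near',(271,506),.234),('gap',(283,243),.234),('carcB',(266,105),.24),('carcC',(252,508),.24),('lid',(371,313),.09)]:print(n,onz(t,T(p),z).round(4))
for n,p,z in[('far',(548,376),.234),('near',(556,40),.234),('gap',(549,248),.234),('lid',(470,250),.09),('carcB',(568,378),.24),('carcC',(570,38),.24)]:print('s',n,onz(s,S(p),z).round(4))
for n,p in [('tinNE',(592,216)),('tinSE',(620,382)),('spat',(497,180)),('spatup',(500,143)),('whiskh',(465,417))]:print(n,onz(t,T(p),.015).round(3))
```

```text
cupA [0.6773 0.3835 0.2432]
cupB [0.6853 0.1987 0.2384]
cupC [0.3262 0.1862 0.2336]
cupD [0.3207 0.3712 0.241 ]
doorTop far [0.6839 0.1823 0.2307]
doorTop near [0.3282 0.1715 0.2303]
knob [0.5223 0.1041 0.1064]
small [ 0.5341 -0.045   0.0713]
orange [0.3448 0.0594 0.0626]
red [0.7744 0.1232 0.1025]
far [0.6827 0.1804 0.234 ]
near [0.3283 0.1712 0.234 ]
gap [0.5582 0.1742 0.234 ]
carcB [0.6846 0.196  0.24  ]
carcC [0.3262 0.1862 0.24  ]
lid [0.5221 0.1035 0.09  ]
s far [0.6844 0.1832 0.234 ]
s near [0.3305 0.1707 0.234 ]
s gap [0.5601 0.1768 0.234 ]
s lid [0.524  0.1059 0.09  ]
s carcB [0.6854 0.2008 0.24  ]
s carcC [0.3303 0.1843 0.24  ]
tinNE [ 0.653 -0.134  0.015]
tinSE [ 0.467 -0.165  0.015]
spat [ 0.691 -0.027  0.015]
spatup [ 0.735 -0.029  0.015]
whiskh [0.424 0.002 0.015]
```

```bash
cat >> h.py <<'E'
from scipy.spatial.transform import Rotation as Ro
def plan(p,rpy,n,g):
    s=env.get_obs();P=np.array(s['tool_pos']);R=Ro.from_euler('xyz',s['tool_rot'],degrees=True)
    R1=Ro.from_euler('xyz',rpy,degrees=True);w=(R.inv()*R1).as_rotvec(degrees=True)
    p=np.array(p,float);D=(p-P)/n;rows=[]
    for i in range(n):
        rows.append([g,[round(float(v),2) for v in 100*R.inv().apply(D)],[round(float(v),1) for v in w/n]])
        R=R*Ro.from_rotvec(w/n,degrees=True)
    print('max',np.abs(D*100).max(),(np.abs(w)/n).max());print(rows)
E
python3 - <<'E'
from h import *
c=cam('wrist');print(np.round(c['T_tool_cam'],3))
plan((.50,.04,.24),(180,0,91.8),20,0.7)
E
```

```text
[[-0.    -0.965 -0.262  0.07 ]
 [ 1.     0.    -0.001 -0.001]
 [ 0.001 -0.262  0.965 -0.162]
 [ 0.     0.     0.     1.   ]]
max 3.243076933803849 3.564965172904323
[[0.7, [2.41, -2.56, -0.09], [-0.0, -0.0, -3.6]], [0.7, [2.57, -2.41, -0.09], [-0.0, -0.0, -3.6]], [0.7, [2.71, -2.24, -0.09], [-0.0, -0.0, -3.6]], [0.7, [2.85, -2.07, -0.09], [-0.0, -0.0, -3.6]], [0.7, [2.97, -1.89, -0.09], [-0.0, -0.0, -3.6]], [0.7, [3.08, -1.7, -0.09], [-0.0, -0.0, -3.6]], [0.7, [3.18, -1.5, -0.09], [-0.0, -0.0, -3.6]], [0.7, [3.27, -1.3, -0.09], [-0.0, -0.0, -3.6]], [0.7, [3.34, -1.1, -0.09], [-0.0, -0.0, -3.6]], [0.7, [3.4, -0.89, -0.09], [-0.0, -0.0, -3.6]], [0.7, [3.45, -0.67, -0.09], [-0.0, -0.0, -3.6]], [0.7, [3.49, -0.46, -0.09], [-0.0, -0.0, -3.6]], [0.7, [3.51, -0.24, -0.09], [-0.0, -0.0, -3.6]], [0.7, [3.52, -0.02, -0.09], [-0.0, -0.0, -3.6]], [0.7, [3.51, 0.2, -0.09], [-0.0, -0.0, -3.6]], [0.7, [3.49, 0.41, -0.09], [-0.0, -0.0, -3.6]], [0.7, [3.46, 0.63, -0.09], [-0.0, -0.0, -3.6]], [0.7, [3.41, 0.84, -0.09], [-0.0, -0.0, -3.6]], [0.7, [3.36, 1.06, -0.09], [-0.0, -0.0, -3.6]], [0.7, [3.28, 1.26, -0.09], [-0.0, -0.0, -3.6]]]
```

Run:
```python
from h import *
plan((.51,.06,.20),(180,-20,91.8),20,0.7)
```

```text
max 3.3430769338038493 3.527067943783011
[[0.7, [2.49, -2.64, 0.11], [0.6, 0.9, -3.5]], [0.7, [2.65, -2.48, 0.18], [0.6, 0.9, -3.5]], [0.7, [2.79, -2.31, 0.25], [0.6, 0.9, -3.5]], [0.7, [2.93, -2.13, 0.31], [0.6, 0.9, -3.5]], [0.7, [3.05, -1.94, 0.38], [0.6, 0.9, -3.5]], [0.7, [3.15, -1.74, 0.45], [0.6, 0.9, -3.5]], [0.7, [3.25, -1.54, 0.51], [0.6, 0.9, -3.5]], [0.7, [3.33, -1.33, 0.58], [0.6, 0.9, -3.5]], [0.7, [3.39, -1.12, 0.64], [0.6, 0.9, -3.5]], [0.7, [3.45, -0.9, 0.71], [0.6, 0.9, -3.5]], [0.7, [3.48, -0.68, 0.77], [0.6, 0.9, -3.5]], [0.7, [3.51, -0.46, 0.82], [0.6, 0.9, -3.5]], [0.7, [3.51, -0.23, 0.88], [0.6, 0.9, -3.5]], [0.7, [3.51, -0.01, 0.94], [0.6, 0.9, -3.5]], [0.7, [3.49, 0.22, 0.99], [0.6, 0.9, -3.5]], [0.7, [3.45, 0.44, 1.04], [0.6, 0.9, -3.5]], [0.7, [3.4, 0.67, 1.08], [0.6, 0.9, -3.5]], [0.7, [3.34, 0.89, 1.12], [0.6, 0.9, -3.5]], [0.7, [3.26, 1.1, 1.16], [0.6, 0.9, -3.5]], [0.7, [3.17, 1.31, 1.2], [0.6, 0.9, -3.5]]]
```

Request:
{"api": "servo_tool", "payload": {
  "plan": [
    [0.7,[2.5,-2.6,0.1],[0.6,0.9,-3.5]],
    [0.7,[2.65,-2.5,0.2],[0.6,0.9,-3.5]],
    [0.7,[2.8,-2.3,0.25],[0.6,0.9,-3.5]],
    [0.7,[2.9,-2.1,0.3],[0.6,0.9,-3.5]],
    [0.7,[3.05,-1.9,0.4],[0.6,0.9,-3.5]],
    [0.7,[3.15,-1.7,0.45],[0.6,0.9,-3.5]],
    [0.7,[3.25,-1.5,0.5],[0.6,0.9,-3.5]],
    [0.7,[3.3,-1.3,0.6],[0.6,0.9,-3.5]],
    [0.7,[3.4,-1.1,0.65],[0.6,0.9,-3.5]],
    [0.7,[3.45,-0.9,0.7],[0.6,0.9,-3.5]],
    [0.7,[3.5,-0.7,0.75],[0.6,0.9,-3.5]],
    [0.7,[3.5,-0.5,0.8],[0.6,0.9,-3.5]],
    [0.7,[3.5,-0.2,0.9],[0.6,0.9,-3.5]],
    [0.7,[3.5,0,0.95],[0.6,0.9,-3.5]],
    [0.7,[3.5,0.2,1.0],[0.6,0.9,-3.5]],
    [0.7,[3.45,0.4,1.0],[0.6,0.9,-3.5]],
    [0.7,[3.4,0.7,1.1],[0.6,0.9,-3.5]],
    [0.7,[3.3,0.9,1.1],[0.6,0.9,-3.5]],
    [0.7,[3.2,1.1,1.2],[0.6,0.9,-3.5]],
    [0.7,[3.2,1.3,1.2],[0.6,0.9,-3.5]]
  ]
}}

```text
time_s: 1.92
tool_pos: [0.5053, 0.0845, 0.2017]
tool_rot: [178.8, -20.4, 93.9]
force: [-0.0, -0.3, 0.2]
grip_width: 0.0609
```

Run:
```python
from h import *
s=env.get_obs();print(s['time_s'],s['tool_pos'],s['tool_rot'],s['qpos'])
plan((.5225,.1045,.155),(180,-20,91.8),6,0.7)
```

```text
1.9167 [0.50532202 0.0844919  0.20165982] [178.83416807 -20.44587488  93.92270399] [ 39.35378621   5.04299955 -38.90688629 105.18229623 -18.21030018
  72.18416702  10.06810198]
max 0.7776635865630475 0.3312011188455785
[[0.7, [0.02, 0.29, 0.84], [0.1, -0.1, 0.3]], [0.7, [0.02, 0.29, 0.84], [0.1, -0.1, 0.3]], [0.7, [0.03, 0.29, 0.84], [0.1, -0.1, 0.3]], [0.7, [0.03, 0.29, 0.84], [0.1, -0.1, 0.3]], [0.7, [0.03, 0.29, 0.84], [0.1, -0.1, 0.3]], [0.7, [0.04, 0.3, 0.84], [0.1, -0.1, 0.3]]]
```

Request:
{"api": "servo_tool", "payload": {
  "plan": [
    [0.7,[0,0.3,0.85],[0.1,-0.1,0.3]],
    [0.7,[0,0.3,0.85],[0.1,-0.1,0.3]],
    [0.7,[0,0.3,0.85],[0.1,-0.1,0.3]],
    [0.7,[0,0.3,0.85],[0.1,-0.1,0.3]],
    [0.7,[0,0.3,0.85],[0.1,-0.1,0.3]],
    [0.7,[0,0.3,0.85],[0.1,-0.1,0.3]],
    [0.7,[0,0,0],[0,0,0]]
  ]
}}

```text
time_s: 2.5
tool_pos: [0.5242, 0.1102, 0.15]
tool_rot: [-179.8, -19.9, 92.3]
force: [-0.8, -0.6, 1.2]
grip_width: 0.0609
```

Run:
```python
from h import *
s=env.get_obs();c=cam('wrist','w1.png')
R=Ro.from_euler('xyz',s['tool_rot'],degrees=True);T=np.array(c['T_tool_cam'])
Rc=R.as_matrix()@T[:3,:3];tc=np.array(s['tool_pos'])+R.apply(T[:3,3])
np.savez('w1.npz',Rc=Rc,tc=tc,K=[c['fx'],c['cx'],c['cy']])
c['rvec']=cv2.Rodrigues(Rc.T)[0];c['tvec']=-Rc.T@tc
print(proj(c,[(.5225,.1045,.105),(.5225,.1045,.09),(.5594,.1755,.234),(.533,.1767,.195)]))
plan((.5225,.1045,.097),(180,-20,91.8),6,0.7)
```

```text
[[317.1305905  244.31427475]
 [317.14929187 242.79839157]
 [434.08316535  69.23813345]
 [345.25242682 107.89946949]]
max 0.8934267256403857 0.08717749818322292
[[0.7, [-0.39, -0.03, 0.81], [-0.1, 0.0, 0.1]], [0.7, [-0.39, -0.03, 0.81], [-0.1, 0.0, 0.1]], [0.7, [-0.39, -0.03, 0.81], [-0.1, 0.0, 0.1]], [0.7, [-0.39, -0.03, 0.81], [-0.1, 0.0, 0.1]], [0.7, [-0.39, -0.03, 0.81], [-0.1, 0.0, 0.1]], [0.7, [-0.39, -0.03, 0.81], [-0.1, 0.0, 0.1]]]
```

View pics/w1.png

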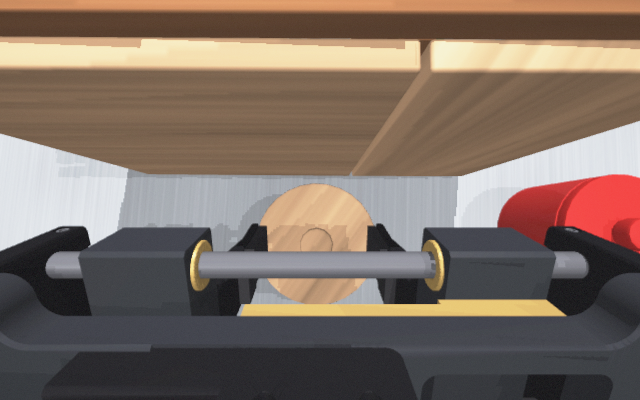

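The wrist view shows the knob at (317,238) and the door gap at (427,70). Both are within about 3 mm of my estimates, so I'll descend and grip.

Request:
{"api": "servo_tool", "payload": {
  "plan": [
    [0.6,[-0.35,0,0.8],[0,0,0]],
    [0.6,[-0.35,0,0.8],[0,0,0]],
    [0.6,[-0.35,0,0.8],[0,0,0]],
    [0.6,[-0.35,0,0.8],[0,0,0]],
    [0.6,[-0.35,0,0.8],[0,0,0]],
    [0.6,[-0.3,0,0.6],[0,0,0]],
    [0.6,[0,0,0],[0,0,0]]
  ]
}}

```text
time_s: 3.13
tool_pos: [0.5245, 0.103, 0.0951]
tool_rot: [-179.9, -19.8, 92.1]
force: [-0.2, 0.6, -0.0]
grip_width: 0.0524
```

Run:
```python
from h import *
plan((.522,.1055,.097),(180,-20,91.8),2,0.6)
```

```text
max 0.12623071914955597 0.1541216052603249
[[0.6, [0.15, -0.12, -0.05], [-0.1, 0.1, 0.2]], [0.6, [0.15, -0.12, -0.05], [-0.1, 0.1, 0.2]]]
```

Request:
{"api": "servo_tool", "payload": {
  "plan": [
    [0.6,[0.2,-0.2,-0.1],[0,0,0]],
    [0,[0,0,0],[0,0,0]],
    [0,[0,0,0],[0,0,0]],
    [0,[0,0,0],[0,0,0]],
    [0,[0,0,0],[0,0,0]],
    [0,[0,0,0],[0,0,0]],
    [0,[0,0,0],[0,0,0]]
  ],
  "force": 12
}}

```text
time_s: 3.72
tool_pos: [0.5235, 0.105, 0.0979]
tool_rot: [179.9, -19.8, 92.2]
force: [0.6, 0.5, -3.5]
grip_width: 0.0255
```

Run:
```python
from h import *
s=env.get_obs();P=s['tool_pos'];print(s['force'])
plan((.618,.092,P[2]),(180,-20,91.8),16,0)
```

```text
[ 0.58658597  0.46933858 -3.50550925]
max 0.5907564979251878 0.023019596348759067
[[0, [-0.1, 0.59, -0.03], [-0.0, 0.0, 0.0]], [0, [-0.1, 0.59, -0.03], [-0.0, 0.0, 0.0]], [0, [-0.1, 0.59, -0.03], [-0.0, 0.0, 0.0]], [0, [-0.1, 0.59, -0.03], [-0.0, 0.0, 0.0]], [0, [-0.1, 0.59, -0.03], [-0.0, 0.0, 0.0]], [0, [-0.1, 0.59, -0.03], [-0.0, 0.0, 0.0]], [0, [-0.1, 0.59, -0.03], [-0.0, 0.0, 0.0]], [0, [-0.1, 0.59, -0.03], [-0.0, 0.0, 0.0]], [0, [-0.1, 0.59, -0.03], [-0.0, 0.0, 0.0]], [0, [-0.1, 0.59, -0.03], [-0.0, 0.0, 0.0]], [0, [-0.09, 0.59, -0.03], [-0.0, 0.0, 0.0]], [0, [-0.09, 0.59, -0.03], [-0.0, 0.0, 0.0]], [0, [-0.09, 0.59, -0.03], [-0.0, 0.0, 0.0]], [0, [-0.09, 0.59, -0.03], [-0.0, 0.0, 0.0]], [0, [-0.09, 0.59, -0.03], [-0.0, 0.0, 0.0]], [0, [-0.09, 0.59, -0.03], [-0.0, 0.0, 0.0]]]
```

Request:
{"api": "servo_tool", "payload": {
  "plan": [
    [0,[-0.05,0,0.15],[0,0,0]],
    [0,[0,0,0],[0,0,0]]
  ]
}}

```text
time_s: 3.88
tool_pos: [0.5239, 0.1051, 0.0977]
tool_rot: [179.9, -19.8, 92.2]
force: [0.5, 0.4, -4.4]
grip_width: 0.0255
```

Request:
{"api": "servo_tool", "payload": {
  "plan": [
    [0,[-0.1,0,0.3],[0,0,0]],
    [0,[0,0,0.1],[0,0,0]]
  ]
}}

```text
time_s: 4.05
tool_pos: [0.5239, 0.1052, 0.0961]
tool_rot: [180.0, -19.8, 92.2]
force: [-2.2, -1.6, 4.1]
grip_width: 0.0252
```

Request:
{"api": "servo_tool", "payload": {
  "plan": [
    [0,[-0.1,0.6,-0.03],[0,0,0]],
    [0,[-0.1,0.6,-0.03],[0,0,0]],
    [0,[-0.1,0.6,-0.03],[0,0,0]],
    [0,[-0.1,0.6,-0.03],[0,0,0]]
  ]
}}

```text
time_s: 4.38
tool_pos: [0.535, 0.1071, 0.0998]
tool_rot: [-178.2, -20.2, 92.3]
force: [-10.7, -1.6, 15.9]
grip_width: 0.0254
```

Request:
{"api": "servo_tool", "payload": {
  "plan": [
    [0,[0,0,0],[0,0,0]],
    [0,[0,0,0],[0,0,0]]
  ]
}}

```text
time_s: 4.55
tool_pos: [0.5338, 0.1074, 0.0992]
tool_rot: [-178.0, -20.2, 92.4]
force: [-1.6, 0.3, -0.2]
grip_width: 0.0252
```

Run:
```python
from h import *
t=cam('top');s=cam('scene');o=env.get_obs();print(o['tool_pos'],o['tool_rot'],o['force'],o['wrist_torque'],o['joint_velocities'].round(2),o['qpos'].round(1))
a=t['image'][130:280,220:380];b=s['image'][110:300,270:430]
cv2.imwrite('pics/c2.png',np.hstack([cv2.resize(a,(400,375)),cv2.resize(b,(400,475))[:375]]))
```

```text
[0.53394192 0.10740248 0.09922493] [-178.03655186  -20.20883801   92.36379868] [-1.27644985  0.70020388 -0.73593817] [-0.44018037  0.21583387  0.15759134] [ 0.1  -0.03  0.01 -0.01 -0.11 -0.18 -0.05] [ 33.2  17.6 -38.9 105.7 -10.6  62.2   3.3]
```

View pics/c2.png

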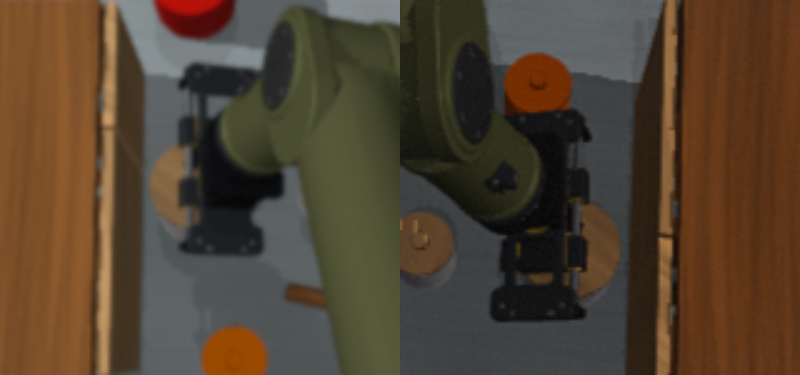

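The grip-and-drag has tilted the canister about 2° (tool roll 182°, TCP 3 mm high), because the friction is high relative to the knob's height. I'll set it upright, release it, and push low on its side with closed fingers instead.

Run:
```python
from h import *
plan((.532,.107,.0965),(180,-20,92),3,0)
```

```text
max 0.09083109493299205 0.6961631692541462
[[0, [-0.04, -0.06, 0.08], [-0.7, -0.1, 0.1]], [0, [-0.04, -0.06, 0.08], [-0.7, -0.1, 0.1]], [0, [-0.04, -0.06, 0.08], [-0.7, -0.1, 0.1]]]
```

Request:
{"api": "servo_tool", "payload": {
  "plan": [
    [0,[-0.05,-0.1,0.15],[-1.0,0,0]],
    [0,[-0.05,-0.1,0.15],[-1.0,0,0]],
    [0,[-0.05,-0.05,0.1],[-0.7,0,0]]
  ],
  "force": 6
}}

```text
time_s: 4.9
tool_pos: [0.528, 0.1092, 0.0963]
tool_rot: [179.6, -20.4, 92.4]
force: [-6.3, -2.5, 7.6]
grip_width: 0.0256
```

Request:
{"api": "servo_tool", "payload": {
  "plan": [
    [0.5,[0,0,-0.05],[0,0,0]],
    [0.5,[0,0,0],[0,0,0]],
    [0.5,[0,0,0],[0,0,0]],
    [0.5,[0,0,-1.5],[0,0,0]],
    [0.5,[0,0,-2.5],[0,0,0]],
    [0.5,[0,0,-2.5],[0,0,0]],
    [0.0,[0,0,0],[0,0,0]]
  ]
}}

```text
time_s: 5.48
tool_pos: [0.5292, 0.0854, 0.1591]
tool_rot: [179.3, -20.4, 92.4]
force: [0.9, -0.3, -0.4]
grip_width: 0.041
```

Run:
```python
from h import *
s=env.get_obs();c=cam('wrist','w2.png');print(s['tool_pos'],s['tool_rot'],s['force'])
R=Ro.from_euler('xyz',s['tool_rot'],degrees=True);T=np.array(c['T_tool_cam'])
Rc=R.as_matrix()@T[:3,:3];tc=np.array(s['tool_pos'])+R.apply(T[:3,3])
c['rvec']=cv2.Rodrigues(Rc.T)[0];c['tvec']=-Rc.T@tc
P=np.array(s['tool_pos'])
a=np.linspace(0,2*np.pi,72)
for cc in[(.5275,.108)]:
    for r,z,col in((.05,.09,(255,0,0)),(.013,.105,(0,0,255)),(.05,0,(0,255,0))):
        L=proj(c,np.c_[cc[0]+r*np.cos(a),cc[1]+r*np.sin(a),0*a+z])
        cv2.polylines(c['image'],[np.int32(L)],True,col,1)
cv2.imwrite('pics/w2.png',c['image'])
plan((.455,.108,.14),(180,-10,91.8),4,0)
```

```text
[0.52918526 0.08536697 0.15913489] [179.30668682 -20.41406451  92.35864653] [ 0.87075018 -0.28271814 -0.36635073]
max 1.828431372954005 2.6097769632852152
[[0, [0.43, -1.81, 0.61], [0.1, -2.6, 0.1]], [0, [0.46, -1.81, 0.59], [0.1, -2.6, 0.1]], [0, [0.48, -1.81, 0.57], [0.1, -2.6, 0.1]], [0, [0.5, -1.81, 0.55], [0.1, -2.6, 0.1]]]
```

View pics/w2.png

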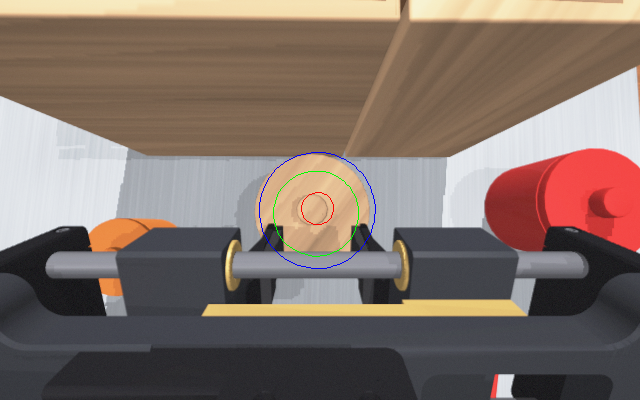

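Canister is upright at about (.5255,.108), with its lid centre at (313,208). I'm moving behind it on the robot side.

Request:
{"api": "servo_tool", "payload": {
  "plan": [
    [0,[0.4,-1.9,0.4],[0,-2.6,0]],
    [0,[0.5,-1.9,0.4],[0,-2.6,0]],
    [0,[0.5,-1.9,0.4],[0,-2.6,0]],
    [0,[0.5,-1.9,0.4],[0,-2.6,0]],
    [0,[0.2,-0.5,0],[0,0,0]],
    [0,[0,0,0],[0,0,0]]
  ]
}}

```text
time_s: 6.03
tool_pos: [0.4454, 0.1082, 0.1425]
tool_rot: [179.3, -9.8, 92.0]
force: [0.8, -0.3, 0.2]
grip_width: 0.003
```

Run:
```python
from h import *
plan((.450,.109,.048),(180,-10,91.8),7,0)
print(env.get_obs()['qpos'])
```

```text
max 1.3494808348238405 0.08882318577315221
[[0, [-0.22, 0.05, 1.33], [0.1, 0.0, 0.0]], [0, [-0.22, 0.05, 1.33], [0.1, 0.0, 0.0]], [0, [-0.22, 0.06, 1.33], [0.1, 0.0, 0.0]], [0, [-0.22, 0.06, 1.33], [0.1, 0.0, 0.0]], [0, [-0.22, 0.06, 1.33], [0.1, 0.0, 0.0]], [0, [-0.22, 0.06, 1.33], [0.1, 0.0, 0.0]], [0, [-0.23, 0.06, 1.33], [0.1, 0.0, 0.0]]]
[ 34.37703791  -1.92034146 -42.40973765 115.7596177  -12.13871983
  64.46347391  -0.91565232]
```

Request:
{"api": "servo_tool", "payload": {
  "plan": [
    [0,[-0.2,0,1.3],[0.1,0,0]],
    [0,[-0.2,0,1.3],[0.1,0,0]],
    [0,[-0.2,0,1.3],[0.1,0,0]],
    [0,[-0.2,0,1.3],[0.1,0,0]],
    [0,[-0.2,0,1.3],[0.1,0,0]],
    [0,[-0.2,0,1.2],[0.1,0,0]],
    [0,[0,0,0],[0,0,0]]
  ]
}}

```text
time_s: 6.62
tool_pos: [0.4531, 0.1075, 0.0603]
tool_rot: [179.5, -10.2, 91.8]
force: [-0.9, 0.5, -0.9]
grip_width: 0.0005
```

Run:
```python
from h import *
s=env.get_obs();P=s['tool_pos'];plan((.450,.109,.048),(180,-10,91.8),1,0)
plan((.55,.092,.048),(180,-10,91.8),20,0)
```

```text
max 1.2317793940590045 0.4596012955511309
[[0, [-0.06, -0.32, 1.24], [0.5, -0.2, -0.0]]]
max 0.48445002955838257 0.022980064777556545
[[0, [-0.1, 0.48, 0.05], [0.0, -0.0, -0.0]], [0, [-0.1, 0.48, 0.05], [0.0, -0.0, -0.0]], [0, [-0.1, 0.48, 0.05], [0.0, -0.0, -0.0]], [0, [-0.1, 0.48, 0.05], [0.0, -0.0, -0.0]], [0, [-0.1, 0.48, 0.05], [0.0, -0.0, -0.0]], [0, [-0.1, 0.48, 0.05], [0.0, -0.0, -0.0]], [0, [-0.1, 0.48, 0.05], [0.0, -0.0, -0.0]], [0, [-0.1, 0.48, 0.05], [0.0, -0.0, -0.0]], [0, [-0.1, 0.48, 0.05], [0.0, -0.0, -0.0]], [0, [-0.1, 0.48, 0.05], [0.0, -0.0, -0.0]], [0, [-0.1, 0.48, 0.05], [0.0, -0.0, -0.0]], [0, [-0.1, 0.48, 0.05], [0.0, -0.0, -0.0]], [0, [-0.1, 0.48, 0.05], [0.0, -0.0, -0.0]], [0, [-0.1, 0.48, 0.05], [0.0, -0.0, -0.0]], [0, [-0.1, 0.48, 0.05], [0.0, -0.0, -0.0]], [0, [-0.1, 0.48, 0.05], [0.0, -0.0, -0.0]], [0, [-0.1, 0.48, 0.05], [0.0, -0.0, -0.0]], [0, [-0.1, 0.48, 0.05], [0.0, -0.0, -0.0]], [0, [-0.1, 0.48, 0.04], [0.0, -0.0, -0.0]], [0, [-0.1, 0.48, 0.04], [0.0, -0.0, -0.0]]]
```

Request:
{"api": "servo_tool", "payload": {
  "plan": [
    [0,[0,-0.3,0.8],[0.4,0,0]],
    [0,[0,0,0.4],[0,0,0]],
    [0,[0,0,0],[0,0,0]],
    [0,[0,0.6,0],[0,0,0]],
    [0,[0,0.5,0],[0,0,0]],
    [0,[0,0.5,0],[0,0,0]],
    [0,[-0.05,0.5,0],[0,0,0]],
    [0,[-0.05,0.5,0],[0,0,0]]
  ]
}}

```text
time_s: 7.28
tool_pos: [0.4751, 0.1088, 0.0474]
tool_rot: [-179.4, -10.3, 91.6]
force: [-5.5, -0.6, 4.2]
grip_width: 0.0005
```

Request:
{"api": "servo_tool", "payload": {
  "plan": [
    [0,[-0.1,0.5,0],[0,0,0]],
    [0,[-0.1,0.5,0],[0,0,0]],
    [0,[-0.1,0.5,0],[0,0,0]],
    [0,[-0.1,0.5,0],[0,0,0]],
    [0,[-0.1,0.5,0],[0,0,0]]
  ]
}}

```text
time_s: 7.7
tool_pos: [0.4909, 0.108, 0.0476]
tool_rot: [-177.9, -10.3, 91.8]
force: [-10.2, -1.1, 10.3]
grip_width: 0.0005
```

Run:
```python
from h import *
t=cam('top');s=cam('scene');o=env.get_obs();print(o['force'])
a=t['image'][130:280,220:380];b=s['image'][110:300,270:430]
cv2.imwrite('pics/c3.png',np.hstack([cv2.resize(a,(400,375)),cv2.resize(b,(400,475))[:375]]))
```

```text
[-6.04909266e+00 -5.07437568e-03  6.31181649e+00]
```

View pics/c3.png

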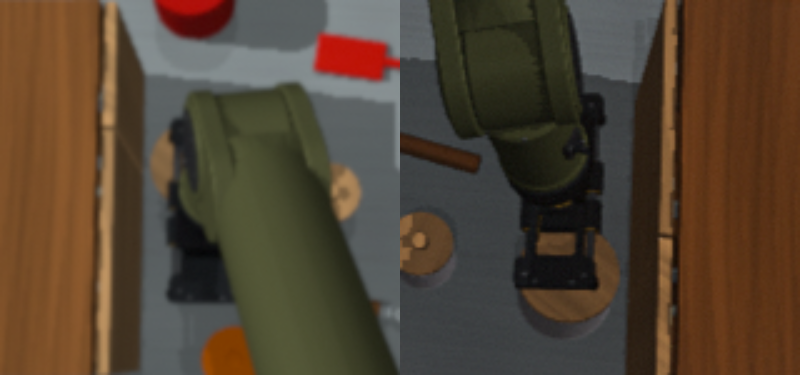

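Canister is sliding along with the finger: in the scene half it is at (568,275), nearer the camera side. The upward force suggests the gripper body is rubbing the knob or the finger is sticking, so I'll back off, straighten and raise slightly.

Request:
{"api": "servo_tool", "payload": {
  "plan": [
    [0,[0,-0.6,0],[-1,0,0]],
    [0,[0,0,-0.3],[-1,0,0]],
    [0,[0,0,-0.3],[0,0,0]],
    [0,[0,0,0],[0,0,0]]
  ]
}}

```text
time_s: 8.13
tool_pos: [0.4904, 0.1071, 0.0559]
tool_rot: [179.5, -10.3, 91.9]
force: [0.4, -0.9, 0.3]
grip_width: 0.0004
```

Request:
{"api": "servo_tool", "payload": {
  "plan": [
    [0,[-0.05,0.6,0],[0,0,0]],
    [0,[-0.05,0.6,0],[0,0,0]],
    [0,[-0.05,0.6,0],[-0.3,0,0]],
    [0,[-0.05,0.5,0],[-0.3,0,0]],
    [0,[-0.05,0.5,0],[-0.3,0,0]],
    [0,[-0.05,0.5,0],[-0.3,0,0]]
  ]
}}

```text
time_s: 8.63
tool_pos: [0.5193, 0.1059, 0.0557]
tool_rot: [179.4, -10.3, 91.9]
force: [-13.9, -0.8, 15.1]
grip_width: 0.0003
```

Request:
{"api": "servo_tool", "payload": {
  "plan": [
    [0,[-0.05,0.4,0.05],[-0.3,0,0]],
    [0,[-0.05,0.4,0.05],[-0.3,0,0]],
    [0,[-0.05,0.4,0.05],[-0.3,0,0]],
    [0,[-0.05,0.4,0.05],[-0.3,0,0]]
  ]
}}

```text
time_s: 8.97
tool_pos: [0.5203, 0.106, 0.0558]
tool_rot: [-179.5, -10.2, 92.0]
force: [-20.8, -3.0, 23.1]
grip_width: 0.0008
```

Request:
{"api": "servo_tool", "payload": {
  "plan": [
    [0,[0,-0.8,0],[0,0,0]],
    [0,[0,0,0],[0,0,0]]
  ]
}}

```text
time_s: 9.13
tool_pos: [0.5138, 0.106, 0.0565]
tool_rot: [-179.6, -10.2, 92.0]
force: [0.2, 0.2, -0.4]
grip_width: 0.0011
```

Run:
```python
from h import *
o=env.get_obs();print(o['tool_pos'],o['tool_rot'],o['force'])
t=cam('top');s=cam('scene')
a=t['image'][130:280,220:380];b=s['image'][110:300,270:430]
cv2.imwrite('pics/c4.png',np.hstack([cv2.resize(a,(400,375)),cv2.resize(b,(400,475))[:375]]))
```

```text
[0.51383733 0.10600542 0.05647841] [-179.57893483  -10.1796414    91.99920612] [ 0.23898792  0.15487592 -0.43373813]
```

View pics/c4.png

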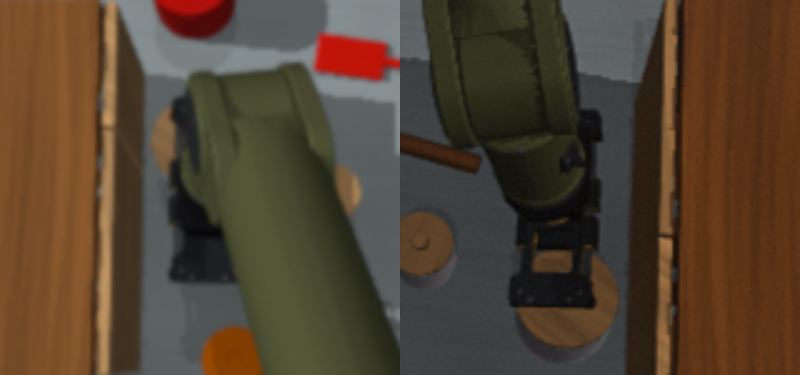

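Canister is upright, with its lid centre at crop (568,295), which puts it at about x=.585. It needs about 25 mm more. I'll add an upward component to the push to cancel the downward rubbing.

Request:
{"api": "servo_tool", "payload": {
  "plan": [
    [0,[0,0.8,-0.1],[0,0,0]],
    [0,[0,0.6,-0.15],[0,0,0]],
    [0,[0,0.6,-0.15],[0,0,0]]
  ]
}}

```text
time_s: 9.48
tool_pos: [0.5348, 0.1054, 0.0595]
tool_rot: [-179.4, -10.2, 91.9]
force: [-5.4, 0.3, 2.1]
grip_width: 0.0006
```

Request:
{"api": "servo_tool", "payload": {
  "plan": [
    [0,[-0.05,0.6,-0.05],[-0.2,0,0]],
    [0,[-0.05,0.6,-0.1],[-0.2,0,0]],
    [0,[0,0.5,-0.05],[0,0,0]]
  ]
}}

```text
time_s: 9.73
tool_pos: [0.5521, 0.1049, 0.0603]
tool_rot: [-179.4, -10.2, 91.9]
force: [-5.0, -0.2, 3.1]
grip_width: 0.0004
```

Request:
{"api": "servo_tool", "payload": {
  "plan": [
    [0,[0,-0.8,0],[0,0,0]],
    [0,[0,-1.2,0],[0,0,0]],
    [0,[0,-1.2,-0.3],[0,0,0]],
    [0,[-0.2,-0.5,-2.5],[0,0,0]],
    [0,[-0.5,0,-3.5],[0,0,0]],
    [0,[-0.5,0,-3.5],[0,0,0]],
    [0,[0,0,-2],[0,0,0]],
    [0,[0,0,0],[0,0,0]]
  ]
}}

```text
time_s: 10.4
tool_pos: [0.515, 0.0697, 0.1762]
tool_rot: [-179.8, -10.3, 91.9]
force: [2.0, -0.1, 0.1]
grip_width: 0.0002
```

Run:
```python
from h import *
o=env.get_obs();print(o['tool_pos'],o['tool_rot'],o['force'],o['qpos'].round(0))
plan((.530,.120,.189),(180,-40,91.8),8,0)
s=cam('scene')
b=s['image'][110:350,200:440].copy();cv2.imwrite('pics/c5.png',cv2.resize(b,(600,600)))
```

```text
[0.51502283 0.06970576 0.17624642] [-179.78011713  -10.31369265   91.89802789] [ 1.97909846 -0.08304613  0.09683558] [ 36.   7. -41. 104.  -6.  70.  -2.]
max 0.6286779598620498 3.710805308628512
[[0, [0.64, 0.21, -0.05], [-0.0, 3.7, 0.0]], [0, [0.64, 0.21, -0.0], [-0.0, 3.7, 0.0]], [0, [0.64, 0.21, 0.04], [-0.0, 3.7, 0.0]], [0, [0.64, 0.21, 0.08], [-0.0, 3.7, 0.0]], [0, [0.63, 0.21, 0.12], [-0.0, 3.7, 0.0]], [0, [0.62, 0.21, 0.16], [-0.0, 3.7, 0.0]], [0, [0.61, 0.21, 0.2], [-0.0, 3.7, 0.0]], [0, [0.6, 0.21, 0.24], [-0.0, 3.7, 0.0]]]
```

View pics/c5.png

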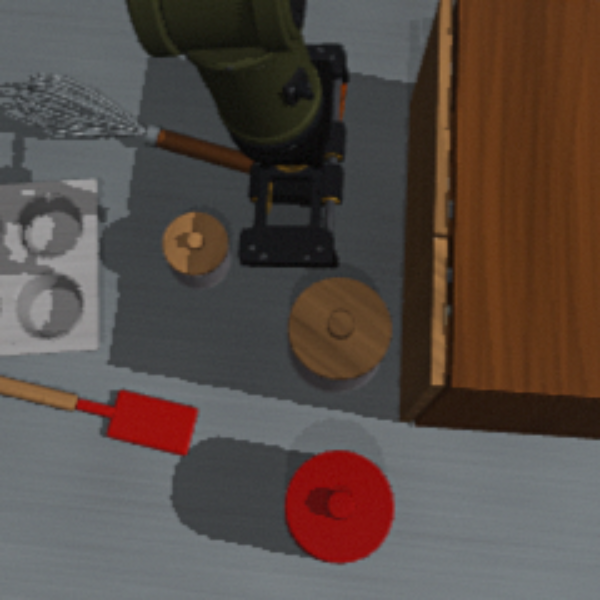

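Run:
```python
from h import *
s=cam('scene');H=np.array([.3285,.183])
for p,z in(((340,329),.09),((341,323),.105)):
    P=onz(s,(p[0]/2.5+200-.3,p[1]/2.5+110-.3),z);print(P,np.linalg.norm(P[:2]-H))
```

```text
[0.61437445 0.11038    0.09      ] 0.2949540092778863
[0.61192371 0.11023198 0.105     ] 0.29261610117997716
```

Request:
{"api": "servo_tool", "payload": {
  "plan": [
    [0,[0.6,0.2,0],[0,3.7,0]],
    [0,[0.6,0.2,0],[0,3.7,0]],
    [0,[0.6,0.2,0.05],[0,3.7,0]],
    [0,[0.6,0.2,0.1],[0,3.7,0]],
    [0,[0.6,0.2,0.1],[0,3.7,0]],
    [0,[0.6,0.2,0.1],[0,3.7,0]],
    [0,[0.6,0.2,0.2],[0,3.7,0]],
    [0,[0.6,0.2,0.2],[0,3.7,0]],
    [0,[0,0,0],[0,0,0]]
  ]
}}

```text
time_s: 11.25
tool_pos: [0.5188, 0.1258, 0.1733]
tool_rot: [-178.4, -41.4, 91.2]
force: [-0.9, -0.8, -0.5]
grip_width: 0.0004
```

Run:
```python
from h import *
plan((.530,.155,.189),(180,-40,91.8),5,0)
```

```text
max 0.5837757223013768 0.2783871824945667
[[0, [0.64, 0.24, 0.14], [-0.2, -0.3, -0.1]], [0, [0.64, 0.24, 0.14], [-0.2, -0.3, -0.1]], [0, [0.64, 0.24, 0.14], [-0.2, -0.3, -0.1]], [0, [0.64, 0.24, 0.13], [-0.2, -0.3, -0.1]], [0, [0.64, 0.24, 0.13], [-0.2, -0.3, -0.1]]]
```

Request:
{"api": "servo_tool", "payload": {
  "plan": [
    [0,[0.6,0.25,0.15],[-0.2,-0.3,-0.1]],
    [0,[0.6,0.25,0.15],[-0.2,-0.3,-0.1]],
    [0,[0.6,0.25,0.15],[-0.2,-0.3,-0.1]],
    [0,[0.6,0.2,0.1],[-0.2,-0.3,-0.1]],
    [0,[0.5,0.2,0.1],[-0.2,-0.3,0]],
    [0,[0,0,0],[0,0,0]]
  ]
}}

```text
time_s: 11.75
tool_pos: [0.5276, 0.159, 0.1866]
tool_rot: [-179.7, -39.5, 92.0]
force: [0.2, 0.9, -0.7]
grip_width: 0.0005
```

Run:
```python
from h import *
o=env.get_obs();print(o['tool_pos'])
plan((.530,.166,.188),(180,-40,91.8),2,0)
```

```text
[0.52756883 0.15895161 0.18659518]
max 0.35241929246300346 0.2543900427060199
[[0, [0.31, 0.13, 0.17], [-0.2, 0.3, 0.1]], [0, [0.31, 0.13, 0.17], [-0.2, 0.3, 0.1]]]
```

Request:
{"api": "servo_tool", "payload": {
  "plan": [
    [0,[0.3,0.1,0.25],[0,0,0]],
    [0,[0.3,0.05,0.25],[0,0,0]],
    [0,[0.15,0,0.1],[0,0,0]]
  ]
}}

```text
time_s: 12.0
tool_pos: [0.5291, 0.1688, 0.1873]
tool_rot: [-179.9, -39.2, 92.2]
force: [-1.8, -3.2, -0.4]
grip_width: 0.0004
```

Contact (−3.2 N). I'll continue gently to the stop.

Request:
{"api": "servo_tool", "payload": {
  "plan": [
    [0,[0.2,0,0.15],[0,0,0]],
    [0,[0.25,0,0.2],[0,0,0]]
  ]
}}

```text
time_s: 12.17
tool_pos: [0.5293, 0.1696, 0.1867]
tool_rot: [-179.8, -38.9, 92.0]
force: [-5.8, -14.4, 10.7]
grip_width: 0.0006
```

Request:
{"api": "servo_tool", "payload": {
  "plan": [
    [0,[0.25,0,0.2],[0,0,0]],
    [0,[-0.3,0,-0.25],[0,0,0]],
    [0,[-0.4,0,-0.3],[0,0,0]],
    [0,[-0.6,0,-0.5],[0,0,0]],
    [0,[-1.0,0,-0.8],[0,0,0]],
    [0,[-1.5,0,-1.3],[0,0,0]],
    [0,[-1.5,0,-1.3],[0,0,0]],
    [0,[-1.5,0,-1.3],[0,0,0]],
    [0,[-1.5,0,-1.5],[0,0,0]],
    [0,[-0.5,0,-1.5],[0,0,0]],
    [0,[0,0,-2],[0,0,0]],
    [0,[0,0,-2],[0,0,0]],
    [0,[0,0,0],[0,0,0]],
    [0,[0,0,0],[0,0,0]],
    [0,[0,0,0],[0,0,0]],
    [0,[0,0,0],[0,0,0]]
  ]
}}

```text
time_s: 13.5
tool_pos: [0.5352, -0.0069, 0.2291]
tool_rot: [-179.4, -38.7, 90.6]
force: [-0.3, 0.6, -0.5]
grip_width: 0.0005
```

Run:
```python
from h import *
o=env.get_obs();print(o['tool_pos'],o['force'])
s=cam('scene');t=cam('top')
b=s['image'][90:350,150:440];a=t['image'][90:300,160:460]
cv2.imwrite('pics/c6.png',np.hstack([cv2.resize(b,(400,359)),cv2.resize(a,(400,280),).__class__(0) if 0 else cv2.copyMakeBorder(cv2.resize(a,(400,280)),0,79,0,0,cv2.BORDER_CONSTANT)]))
```

```text
[ 0.53517941 -0.0069096   0.22906428] [-0.32381615  0.5730462  -0.46690115]
```

View pics/c6.png

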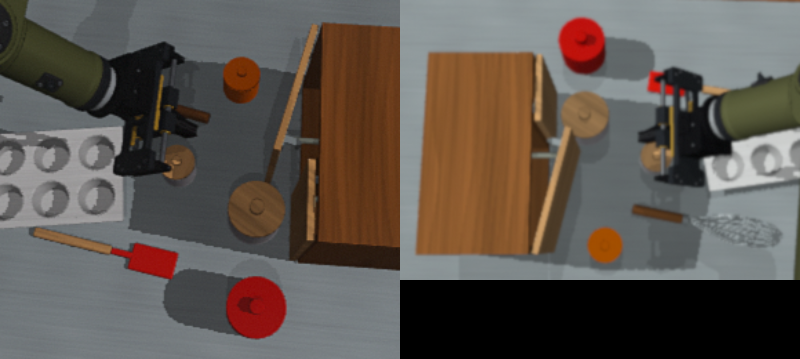

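The wide door is ajar and the arm is clear of everything. I'll let it settle, then check that the narrow door and the loose items haven't moved.

Request:
{"api": "servo_tool", "payload": {
  "plan": [
    [0,[0,0,-2],[0,0,0]],
    [0,[0,0,-2],[0,0,0]],
    [0,[0,0,0],[0,0,0]],
    [0,[0,0,0],[0,0,0]],
    [0,[0,0,0],[0,0,0]],
    [0,[0,0,0],[0,0,0]],
    [0,[0,0,0],[0,0,0]],
    [0,[0,0,0],[0,0,0]],
    [0,[0,0,0],[0,0,0]],
    [0,[0,0,0],[0,0,0]],
    [0,[0,0,0],[0,0,0]],
    [0,[0,0,0],[0,0,0]]
  ]
}}

```text
time_s: 14.6
tool_pos: [0.5314, -0.022, 0.2552]
tool_rot: [-178.7, -39.1, 91.0]
force: [-0.1, 0.5, 1.2]
grip_width: 0.0005
```

Run:
```python
from h import *
s=cam('scene','s9.png')['image'];t=cam('top','t9.png')['image']
s0=cv2.imread('pics/scene1.png');t0=cv2.imread('pics/top1.png')
g=lambda i:cv2.cvtColor(i,6).astype(np.float32)
def sh(n,a,b,x0,y0,x1,y1):
    A=np.ascontiguousarray(g(a)[y0:y1,x0:x1]);B=np.ascontiguousarray(g(b)[y0:y1,x0:x1])
    print(n,np.round(cv2.phaseCorrelate(A,B,cv2.createHanningWindow(A.shape[::-1],5)),2),'absdiff',np.abs(A-B).mean().round(1))
sh('top narrow',t0,t,255,125,272,178);sh('scene narrow',s0,s,362,210,384,275)
sh('top whisk',t0,t,330,235,450,280);sh('scene whisk',s0,s,185,135,305,182)
sh('top tin',t0,t,410,155,490,235);sh('scene tin',s0,s,128,178,200,258)
sh('scene spat',s0,s,168,250,282,295);sh('scene orange',s0,s,310,128,342,166);sh('red',s0,s,310,288,360,338)
a=[cv2.resize(i,(400,400),interpolation=cv2.INTER_CUBIC) for i in (t0[115:215,230:330],t[115:215,230:330])]
b=[cv2.resize(i,(200,200),interpolation=cv2.INTER_CUBIC) for i in (s0[180:280,310:410],s[180:280,310:410])]
cv2.imwrite('pics/f.png',np.vstack([np.hstack(a),np.hstack(b+[np.zeros((200,400,3),np.uint8)])]))
```

```text
Traceback (most recent call last):
ValueError: setting an array element with a sequence. The requested array has an inhomogeneous shape after 1 dimensions. The detected shape was (2,) + inhomogeneous part.
```

Run:
```python
from h import *
s=cv2.imread('pics/s9.png');t=cv2.imread('pics/t9.png') if __import__('os').path.exists('pics/t9.png') else cam('top','t9.png')['image']
s0=cv2.imread('pics/scene1.png');t0=cv2.imread('pics/top1.png')
g=lambda i:cv2.cvtColor(i,6).astype(np.float32)
def sh(n,a,b,x0,y0,x1,y1):
    A=np.ascontiguousarray(g(a)[y0:y1,x0:x1]);B=np.ascontiguousarray(g(b)[y0:y1,x0:x1])
    d,r=cv2.phaseCorrelate(A,B,cv2.createHanningWindow(A.shape[::-1],5));print(n,np.round(d,2),round(r,2),'absdiff',np.abs(A-B).mean().round(1))
sh('top narrow',t0,t,255,125,272,178);sh('scene narrow',s0,s,362,210,384,275)
sh('top whisk',t0,t,370,240,450,280);sh('scene whisk',s0,s,185,135,305,182)
sh('top tin',t0,t,410,155,490,235);sh('scene tin',s0,s,128,178,200,258)
sh('scene spat',s0,s,168,250,282,295);sh('scene orange',s0,s,310,128,342,166);sh('red',s0,s,310,288,360,338)
a=[cv2.resize(i,(400,400),interpolation=cv2.INTER_CUBIC) for i in (t0[115:215,230:330],t[115:215,230:330])]
b=[cv2.resize(i,(200,200),interpolation=cv2.INTER_CUBIC) for i in (s0[180:280,310:410],s[180:280,310:410])]
cv2.imwrite('pics/f.png',np.vstack([np.hstack(a),np.hstack(b+[cv2.resize(s[90:340,120:480],(400,200))])]))
```

```text
top narrow [0.01 0.07] 0.97 absdiff 13.9
scene narrow [-0.01 -0.05] 1.01 absdiff 7.1
top whisk [0.03 0.06] 0.81 absdiff 6.0
scene whisk [-4.08  9.99] 0.06 absdiff 34.3
top tin [-0.34  0.31] 0.48 absdiff 17.4
scene tin [ 0.1  -0.01] 0.88 absdiff 5.6
scene spat [0.02 0.47] 1.02 absdiff 10.9
scene orange [-0.01  0.04] 1.0 absdiff 7.3
red [-0.  -0.1] 1.04 absdiff 2.4
```

View pics/f.png

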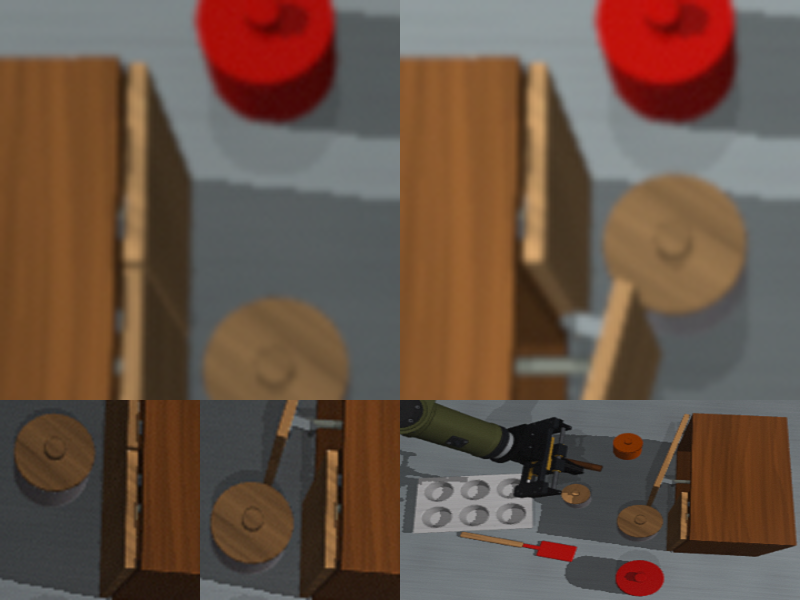

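The narrow door looks the same as before, the wide door is ajar, and the canister stands upright with its lid centre at top (298.7,176). I'll do one last distance check, then hand in.

Run:
```python
from h import *
t=cam('top');H=np.array([.3285,.183])
P=onz(t,(298.5,175.8),.09);d=np.linalg.norm(P[:2]-H)
E=onz(t,(230+225/4,115+282/4),.234);print(P,d,'door edge',E,'arm',env.get_obs()['force'])
if d>.285: env.sign_off();print('signed off')
```

```text
[0.61004465 0.10810634 0.09      ] 0.2913356285188217 door edge [0.54837508 0.12519811 0.234     ] arm [-0.2965894   0.70043435 -0.5515539 ]
the job is handed in; nothing more can be done
signed off
```

The canister is out of the wide door's swing, the wide door is open and resting ajar, and I've handed the job in at about 15 s on the robot's clock.

- **Canister:** It stands upright, 0.291 to 0.295 m from the hinge axis across the top and scene cameras; 0.280 m is needed.
- **First attempt:** I began by gripping the canister's knob and dragging it. That tilted it about 2° and raised the gripper about 3 mm, and the wrist briefly carried about 4 N of its weight, so I can't rule out a very slight lift. I set it upright, let go and slid it the rest of the way by pushing low on its side. One push jammed at about 20 N before I corrected the angle.
- **Wide door:** I pressed it to at least 14 N, well past the catch force, and drew back. It sprang open and came to rest with its free edge about 50 mm out, and the arm was touching nothing.
- **Narrow door:** Its image didn't shift in either camera, so it stayed shut.
- **Muffin tin, spatula and whisk:** Matching against the first images showed shifts under 0.5 pixel for all three. Two of those checks were poor because the arm and its shadow were in view: the scene view of the whisk gave no usable match, and the top view of the tin was only a weak match. The clearer view of each showed no movement.

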